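# Roll the rover's edge trim home

### The job

The orange trim along the edge of the small rover stands proud of its channel. Take the yellow-handled two-wheel hand roller from its black mat and roll it along the trim from end to end with firm pressure until all four orange links are fully home, then stand the roller on its wheels back on the middle of its mat and let go. Press the trim only with the roller, not with the gripper itself, and leave the bit case, the sanding block and the marker where they are.

Things in the scene. Friction and masses are not known exactly. Their poses are not given: they have to be found in the camera images.
- rover: Aluminium rover 160 (x) x 220 (y) mm, fixed; origin on the bench under its centre, z up. A dark channel runs along its near top edge, parallel to y at x = -60 mm, with four orange trim links in a row, each 44 mm long (y), 22 mm wide, ends bevelled, centred at y = -67.5, -22.5, +22.5, +67.5 mm. Link tops: 76 mm above the bench when proud, 70 when home; channel lips 67; all else lower.
- roller_grip (a point): Centre of the hand roller's yellow grip bar, 100 (x) x 26 (y) x 50 mm tall. The point is 74 mm above the wheels' bottom, 22 mm below the bar's top. Under the bar a steel frame 78 x 54 mm (top 28 mm below the point) and two red wheels in tandem, 36 mm diameter, 40 mm wide, axles along y at x = +21, -21 mm. About 0.35 kg, stands on its wheels, rolls along x; both ends alike.
- mat: Black rubber parking mat, 160 (x) x 120 (y) x 4 mm, fixed on the bench; origin at the centre of its underside. The roller stands on it at the start.
- link1 (a joint): Seating of trim link 1 (at y = -67.5 mm on the rover): metres pressed down, 0 = fully proud, 0.006 = fully home against a hard stop. Each link slides straight down against about 6 N of friction and stays where it is left.
- link2 (a joint): Seating of trim link 2 (at y = -22.5 mm on the rover): metres pressed down, 0 = fully proud, 0.006 = fully home against a hard stop. Each link slides straight down against about 6 N of friction and stays where it is left.
- link3 (a joint): Seating of trim link 3 (at y = +22.5 mm on the rover): metres pressed down, 0 = fully proud, 0.006 = fully home against a hard stop. Each link slides straight down against about 6 N of friction and stays where it is left.
- link4 (a joint): Seating of trim link 4 (at y = +67.5 mm on the rover): metres pressed down, 0 = fully proud, 0.006 = fully home against a hard stop. Each link slides straight down against about 6 N of friction and stays where it is left.
- wheel_a (a joint): Turning angle (rad) of the roller's wheel at x = +21 mm, 0 at the start; it turns freely about 1 rad per 18 mm rolled.
- wheel_b (a joint): The same for the wheel at x = -21 mm.
- bitcase: Bystander: yellow and black screwdriver bit case, 150 x 90 x 31 mm, loose; origin under its centre.
- sandblock: Bystander: wooden sanding block with cork sole, 100 x 52 x 42 mm, loose; origin under its centre. Not the roller: it has no wheels.
- marker: Bystander: white marker pen with red cap, 130 mm long, 18 mm thick, loose; origin under its centre, x along the pen.
Not all that is in view belongs to the job. There is more than one size of the part that bears roller_grip; the job needs the middle-sized. What is meant by the mat is not white, and is the larger of those in its own colour.

How it is judged:
On the way, in this order (a step that is already met when the one before it is completed fails the run):
1. the roller is picked up off its mat (height (world z) of roller_grip above 0.1 m), for 0.2 s.
2. the roller is rolled along the trim: pressed on it with over 3 N, with a wheel turned at least 2.5 rad from the start (about 45 mm of rolling) (contact force between roller and rover above 3 N and (value of joint any of wheel_a, wheel_b above 2.5 rad or value of joint any of wheel_a, wheel_b below -2.5 rad)), for 0.1 s.
At the end, for the whole second after the job is handed in: All four links pressed at least 4 of 6 mm home; the roller stands upright on its wheels (within 10 degrees) on its mat, its centre within 50 mm of the mat's centre, released and at rest (value of joint each of link1, link2, link3, link4 above 0.004 m and horizontal distance between roller_grip and mat below 0.05 m and height (world z) of roller_grip between 0.07 and 0.085 m and angle between roller_grip's own z axis and vertical below 0.17 rad and linear speed of roller below 0.02 m/s); the robot touches nothing.
It fails at once if the gripper or arm itself presses on the rover or its trim (over 3 N) (contact force between any of the fingers, the arm and rover above 3 N).
It fails at once if a bystander (bit case, sanding block, marker) is moved more than 30 mm (distance of any of bitcase, sandblock, marker from where it was at the start of the episode above 0.03 m).
It also fails if it takes over 53 s, if anything falls off the work surface, if the arm or the gripper's body presses on something with over 40 N, if the wrist force passes 120 N, or if a joint passes its speed limit or range.

### The arm

A 6-joint arm with a two-finger parallel gripper is mounted at the origin on the work surface. World frame = base frame: x ahead of the robot, y to its left, z up, the work surface at z = 0. Lengths are in m, angles in rad, forces in N, time in s.
With the tool pointing down it reaches from about 0.225 to 0.875 m from the base axis. Payload 3.4 kg.
Tool frame: the origin (TCP) lies midway between the tips of the shut fingers; the grasp point (between the pads) lies 19 mm behind it; x points along the fingers, y is the direction in which the jaws open and shut, and the axes are right-handed (so a half turn about x gives the same grasp; the last joint's range is limited). The gripper opens to 85 mm and grips with 20 to 120 N. Pads are 22 mm wide; open, the fingers measure 114 mm over their backs; the gripper's body (76 mm by 85 mm) begins 54 mm behind the grasp point. The pads swing forward as they close: fully open they stand 13 mm farther back than shut.
Start: joints at [-1.302, 0.276, 1.505, -0, 1.361, -0.121], TCP at [0.219, -0.532, 0.231] pointing down, gripper open.
Joint ranges: [-2.89, 2.89], [-0.75, 2.08], [0.22, 2.7], [-1.18, 4.32], [0.11, 2.71], [-2.7, 2.7]. Speed limits (rad/s): [2.57, 2.57, 3.14, 3.14, 3.14, 3.14].

### API

Orientations are given as a unit quaternion [w, x, y, z].
In Python, from rig import manip, get_image, get_calibration, ticket gives the robot as it stands. The module is installed in compiled form; this text tells all that it offers.
- The arm moves only by the tool arm_command, never from a script. Its argument "series" is text: rows parted by semicolons, each of 7 numbers parted by spaces: the shift along the tool's x, y, z in units of 0.1 m (1.0 is 0.1 m), then the turn, a rotation vector about the tool's x, y, z in units of pi rad (1.0 is pi rad), then the opening, from -1 (shut) to 1 (fully open), so that 0 is half open. In form: tx ty tz rx ry rz claw; .... A call has 1 to 12 rows; each row shifts and turns the commanded pose from where the row before left it, along the tool's axes as they then stand; what a row does not reach is not made up. A row lasts 1/12 s, in which the tool goes at most 41.7 mm and 7.16 degrees, less where a joint would pass 70% of its speed; a pose out of reach is approached as far as the arm can. A call with a number of a shift or a turn outside -1 to 1 is refused whole. A call with a gripper value outside its range is refused whole. The fingers move at their own pace and stop on an object; "squeeze" is the grip in N (left out, the last holds). Time passes only in rows, so rows that do not move let the fingers close. It gives the time, the measured TCP pose, the force and the opening at its end, in the units of the state.
- manip.get_state(): the state, without advancing time (a new reading comes with each control period).
- get_image(name): name is "side" or "top" or "wrist"; returns the picture (480x640x3 uint8, red, green, blue); there is no depth.
- get_calibration(name): a dict with "fx", "fy", "cx", "cy" (pixels), "cam_to_world" (4x4, takes a point from camera to world coordinates); the wrist camera has in their place "tool_from_camera" (4x4, takes a point from camera to tool coordinates, whose origin is the TCP and whose axes are the tool frame's). Camera axes: x right, y down, z forward; pixel columns grow to the right and rows downward; lengths in m; the calibration is good to about 2 mm. A picture is of the moment at which its call begins: read the wrist's pose just before it. get_calibration takes no time and is no camera call.
- ticket.sign_off(): hands the job in, once; it reports no verdict.
The state is a dict: "clock": time; "qpos": joint angles; "qd": joint speeds; "effort": joint torques, N m; "position": TCP position; "ee_rot": TCP orientation; "contact_force": force on the tool from outside, world axes, zero at the start; "moment": the same for the moment, N m; "width": finger opening in m.
Only numpy, scipy, OpenCV 4.12 (cv2) and the standard library are available. Lean on these libraries where they do the work, as an engineer would, in place of code of your own. Each camera call takes 0.05 s, during which the arm holds its last target. There are 200 camera calls.

## Working session

There is one attempt and no reset: what is moved stays moved. The work goes in short steps, Python scripts to look and compute and a tool call to move; the robot and the scene stay as the last step left them, time stands still between calls to the robot, and variables do not carry over. Pictures are saved under pics/ and viewed, about 8 in all and at most 12, crops included, and the job is handed in when it is done.

Besides the shell and the picture viewer there is one more tool, called after "Call:" by a JSON object that holds its "fn" and its "kwargs". arm_command: Moves the arm, as the interface text tells. Shifts and turns lie within -1 to 1; 1 stands for 0.1 m of shift or pi rad of turn. Its arguments: {"type":"object","properties":{"series":{"type":"string"},"squeeze":{"type":"number"}},"required":["series"]}

```bash
mkdir -p pics; python3 - <<'E'
from rig import manip,get_image,get_calibration
import cv2
s=manip.get_state();print({k:(s[k] if not hasattr(s[k],'round') else s[k]) for k in('clock','position','ee_rot','width','contact_force')})
for n in('top','side'):
    im=get_image(n);cv2.imwrite(f'pics/{n}0.png',im[...,::-1]);c=get_calibration(n);print(n,c)
E
```

```text
{'clock': 0.0, 'position': array([ 0.21835897, -0.53135026,  0.23043559]), 'ee_rot': array([-0.13630307, -0.69366736, -0.13760557,  0.69376637]), 'width': 0.08552354992260004, 'contact_force': array([-0.65027689,  0.45157699,  0.37128245])}
top {'fx': 503.7775027049889, 'fy': 503.7775027049889, 'cx': 314.98455870286244, 'cy': 248.0990210089401, 'cam_to_world': array([[-0.02494179, -0.99349627,  0.11109934,  0.36959306],
       [-0.99964005,  0.0236874 , -0.01259655,  0.01974473],
       [ 0.00988297, -0.11137353, -0.99372947,  1.14802833],
       [ 0.        ,  0.        ,  0.        ,  1.        ]])}
side {'fx': 555.4187461886904, 'fy': 555.4187461886904, 'cx': 316.17849674352647, 'cy': 245.5163397846263, 'cam_to_world': array([[-0.88416376, -0.2316647 ,  0.40569189, -0.0495782 ],
       [-0.46663639,  0.47970157, -0.74305914,  0.99858689],
       [-0.02247047, -0.84629656, -0.53223793,  0.78877613],
       [ 0.        ,  0.        ,  0.        ,  1.        ]])}
```

View pics/top0.png

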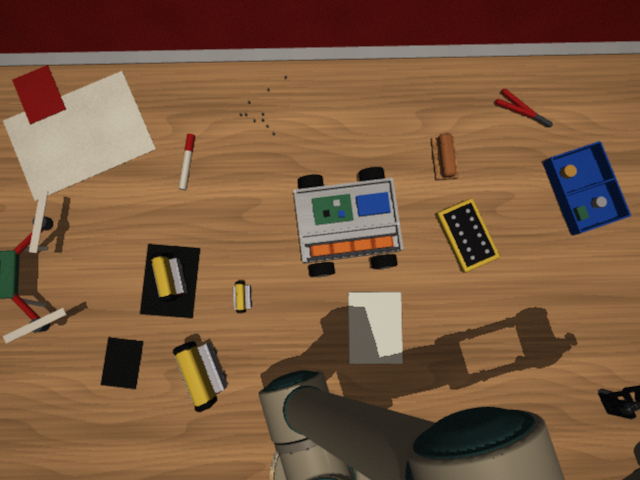

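View pics/side0.png

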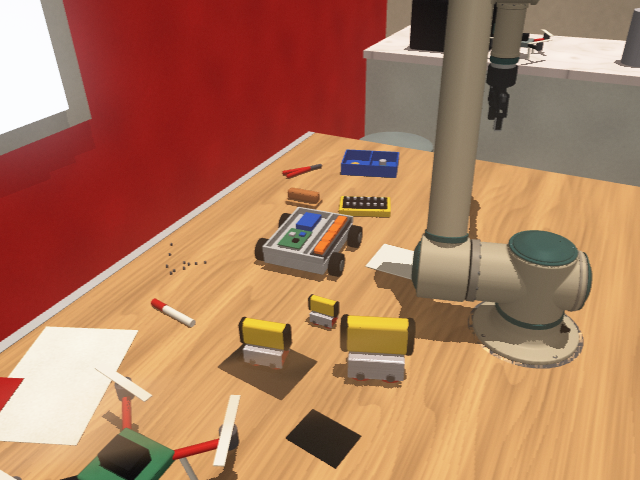

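Top view: rollers at (168,277) medium, standing on the large black mat; (198,375) large; (242,296) small. Mats at (170,280) large black, (122,362) small black, (375,327) white. I choose the roller and mat at (168,277)/(170,280). The trim is at (352,247). I'll measure these and check one close crop.

```bash
cat > h.py <<'E'
import cv2,numpy as np
from rig import manip,get_image,get_calibration
def ray(n,uv,z):
    c=get_calibration(n);T=c['cam_to_world'];uv=np.atleast_2d(uv).astype(float)
    d=np.c_[(uv[:,0]-c['cx'])/c['fx'],(uv[:,1]-c['cy'])/c['fy'],np.ones(len(uv))]@T[:3,:3].T
    o=T[:3,3];return o+d*((z-o[2])/d[:,2])[:,None]
def proj(n,P):
    c=get_calibration(n);T=c['cam_to_world'];p=(np.atleast_2d(P)-T[:3,3])@T[:3,:3]
    return np.c_[c['fx']*p[:,0]/p[:,2]+c['cx'],c['fy']*p[:,1]/p[:,2]+c['cy']]
def blob(im,lo,hi,box):
    x0,y0,x1,y1=box;m=cv2.inRange(cv2.cvtColor(im,cv2.COLOR_BGR2HSV),lo,hi)
    k=np.zeros_like(m);k[y0:y1,x0:x1]=m[y0:y1,x0:x1]
    return k
def rect(n,m,z):
    cs,_=cv2.findContours(m,cv2.RETR_EXTERNAL,cv2.CHAIN_APPROX_NONE)
    c=np.vstack([q for q in cs if cv2.contourArea(q)>15]).reshape(-1,2)
    P=ray(n,c,z)[:,:2]
    (cx,cy),(w,h),a=cv2.minAreaRect((P*1000).astype(np.float32))
    if w<h:w,h,a=h,w,a+90
    return np.round([cx,cy,w,h,(a+90)%180-90],1)
E
python3 - <<'E'
from h import *
t=cv2.imread('pics/top0.png');s=cv2.imread('pics/side0.png')
Y=((20,120,60),(35,255,255));O=((5,150,120),(17,255,255))
print('bar',rect('top',blob(t,*Y,(145,245,200,310)),.1))
print('large',rect('top',blob(t,*Y,(165,335,230,410)),.13),'small',rect('top',blob(t,*Y,(230,278,255,315)),.06))
print('mat',rect('top',blob(t,(0,0,0),(180,255,45),(130,235,205,325)),.004))
print('trim',rect('top',blob(t,*O,(295,225,405,265)),.076))
b=blob(s,*Y,(225,305,300,360));print('side bar bbox',cv2.boundingRect(b))
print('side trim',rect('side',blob(s,*O,(305,205,360,270)),.076))
a=cv2.resize(t[235:325,130:270],None,fx=4,fy=4,interpolation=2);c=cv2.resize(t[170:275,285:410],None,fx=3.43,fy=3.43,interpolation=2)[:360]
c=cv2.copyMakeBorder(c,0,max(0,360-len(c)),0,0,0);d=cv2.resize(s[300:400,210:330],None,fx=3,fy=3)
top=a; bot=np.hstack([c[:, :400],np.zeros((360,0,3),np.uint8)])[:240]
W=np.zeros((600,800,3),np.uint8);W[:360,:560]=a;W[360:600,:400]=cv2.resize(c,(400,240)) ;W[300:600,440:800]=d
cv2.imwrite('pics/c1.png',W)
E
```

```text
bar [437.3 323.2  84.2  35.1  13. ]
large [235.5 249.9 112.5  45.3  21.7] small [390.7 170.6  57.8  19.3  -0.4]
mat [432.1 335.5 157.9 117.7  -6.3]
trim [492.9 -72.5 176.2  22.7 -84.2]
side bar bbox (242, 318, 44, 31)
side trim [487.6 -62.5 191.8  28.2 -84.2]
```

View pics/c1.png

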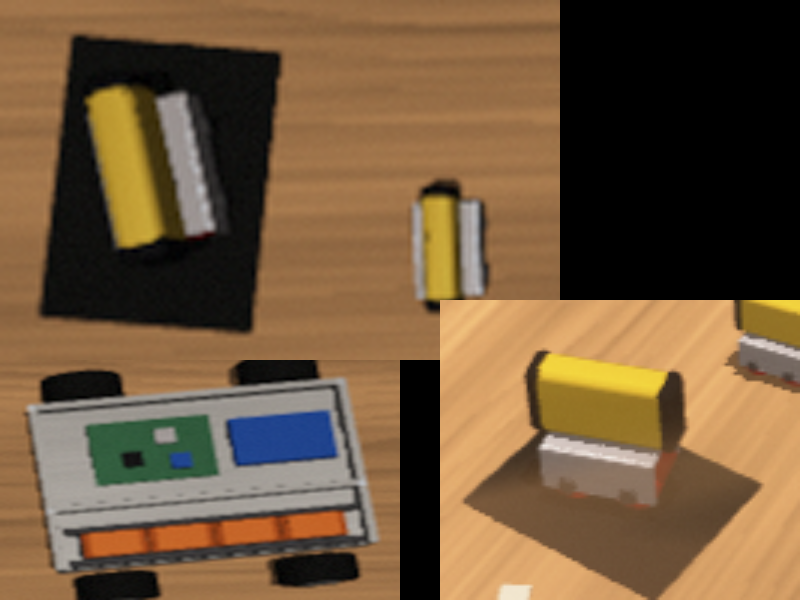

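The crop confirms the medium roller (84 mm of yellow plus black end caps, about 100 mm) on the large black mat (158×118 mm), with the orange trim at about 493,-72 mm. Next I refine the bar's axis and work out the approach.

```bash
cat >> h.py <<'E'
from scipy.spatial.transform import Rotation as R
def pose():
    s=manip.get_state();q=s['ee_rot'];return np.array(s['position']),R.from_quat([q[1],q[2],q[3],q[0]]),s
def delta(pt,yaw):
    """shift (tool axes, 0.1 m units) to pt, turn (pi units) to tool x down with tool y at yaw deg (mod 180)"""
    p,r,s=pose();best=None
    for k in(0,180):
        a=np.radians(yaw+k);y=np.array([np.cos(a),np.sin(a),0]);x=np.array([0,0,-1.])
        v=(r.inv()*R.from_matrix(np.c_[x,y,np.cross(x,y)])).as_rotvec()/np.pi
        print('yaw',yaw+k,'turn',v.round(4),'deg',(np.linalg.norm(v)*180).round(1))
    print('pos',p.round(4),'shift',((r.inv().apply(np.array(pt)-p))*10).round(3),'tooly',r.as_matrix()[:,1].round(3),'toolz',r.as_matrix()[:,2].round(3),'q',np.round(s['qpos'],3),'F',np.round(s['contact_force'],1),'w',round(float(s['width']),4),'t',s['clock'])
E
python3 - <<'E'
from h import *
t=cv2.imread('pics/top0.png')
for v in(90,130,150,170):
  m=blob(t,(20,120,v),(35,255,255),(145,245,200,310));print(v,m.sum()//255,rect('top',m,.1))
delta([.437,.335,.2],103)
print('corners proj',proj('top',[[.437,.33,.078]]))
E
```

```text
90 494 [436.  327.7  83.6  25.8  12.9]
130 434 [435.7 327.8  82.1  23.1  12.8]
150 398 [435.7 327.9  81.1  21.3  12.7]
170 339 [435.9 327.9  79.6  18.6  12.3]
yaw 103 turn [-9.481e-01 -8.000e-04 -0.000e+00] deg 170.7
yaw 283 turn [ 0.0519 -0.      0.0005] deg 9.3
pos [ 0.2184 -0.5314  0.2305] shift [ 0.318 -7.183 -5.315] tooly [ 0.38  -0.925 -0.002] toolz [-0.925 -0.38  -0.   ] q [-1.302  0.277  1.506 -0.     1.361 -0.121] F [-0.7  0.4 -1.1] w 0.0856 t 0.1
corners proj [[162.75106808 276.2194585 ]]
```

Call:
{"fn": "arm_command", "kwargs": {"series": "0.01 -0.3 -0.22 0 0 0 1;0.01 -0.3 -0.22 0 0 0 1;0.01 -0.3 -0.22 0 0 0 1;0.01 -0.3 -0.22 0 0 0 1;0.01 -0.3 -0.22 0 0 0 1;0.01 -0.3 -0.22 0 0 0 1;0.01 -0.3 -0.22 0 0 0 1;0.01 -0.3 -0.22 0 0 0 1;0.01 -0.3 -0.22 0 0 0 1;0.01 -0.3 -0.22 0 0 0 1;0.01 -0.3 -0.22 0 0 0 1;0.01 -0.3 -0.22 0 0 0 1", "squeeze": 100}}

```text
clock: 1.1
position: [0.3256, -0.0968, 0.2192]
ee_rot: [0.137, 0.694, 0.137, -0.694]
contact_force: [1.1, 0.2, 0.0]
width: 0.0855
```

Call:
{"fn": "arm_command", "kwargs": {"series": "0.01 -0.3 -0.22 0 0 0 1;0.01 -0.3 -0.22 0 0 0 1;0.01 -0.3 -0.22 0 0 0 1;0.01 -0.3 -0.22 0 0 0 1;0.01 -0.3 -0.22 0 0 0 1;0.01 -0.3 -0.22 0 0 0 1;0.01 -0.3 -0.22 0 0 0 1;0.01 -0.3 -0.22 0 0 0 1;0.01 -0.3 -0.22 0 0 0 1;0.01 -0.3 -0.22 0 0 0 1;0.01 -0.3 -0.22 0 0 0 1;0.01 -0.3 -0.22 0 0 0 1"}}

```text
clock: 2.1
position: [0.433, 0.3366, 0.2067]
ee_rot: [-0.137, -0.693, -0.137, 0.694]
contact_force: [0.9, -1.1, -0.2]
width: 0.0856
```

Call:
{"fn": "arm_command", "kwargs": {"series": "0 0 0 -0.039 0 0 1;0 0 0 -0.039 0 0 1;0 0 0 -0.039 0 0 1;0 0 0 -0.039 0 0 1;0 0 0 -0.039 0 0 1;0 0 0 -0.039 0 0 1;0 0 0 -0.039 0 0 1;0 0 0 -0.039 0 0 1;0 0 0 -0.039 0 0 1;0 0 0 -0.039 0 0 1;0 0 0 -0.039 0 0 1;0 0 0 -0.039 0 0 1"}}

```text
clock: 3.1
position: [0.433, 0.3345, 0.2068]
ee_rot: [0.568, 0.421, 0.568, -0.421]
contact_force: [-0.1, -0.1, -0.1]
width: 0.0855
```

Call:
{"fn": "arm_command", "kwargs": {"series": "0 0 0 -0.039 0 0 1;0 0 0 -0.039 0 0 1;0 0 0 -0.039 0 0 1;0 0 0 -0.039 0 0 1;0 0 0 -0.039 0 0 1;0 0 0 -0.039 0 0 1;0 0 0 -0.039 0 0 1;0 0 0 -0.039 0 0 1;0 0 0 -0.039 0 0 1;0 0 0 -0.039 0 0 1;0 0 0 -0.039 0 0 1;0 0 0 -0.039 0 0 1"}}

```text
clock: 4.1
position: [0.433, 0.3345, 0.2067]
ee_rot: [0.703, -0.069, 0.704, 0.069]
contact_force: [0.3, 0.3, 0.3]
width: 0.0855
```

```bash
python3 - <<'E'
from h import *
p,r,s=pose();c=get_calibration('wrist');print({k:np.round(c[k],4) for k in c})
im=get_image('wrist')[...,::-1].copy();cv2.imwrite('pics/w1.png',im)
delta([.436,.328,.16],103)
T=c['tool_from_camera']
m=cv2.inRange(cv2.cvtColor(im,cv2.COLOR_BGR2HSV),(20,120,60),(35,255,255))
W=np.eye(4);W[:3,:3]=r.as_matrix();W[:3,3]=p
W=W@T
h=lambda P:(lambda q:(c['fx']*q[0]/q[2]+c['cx'],c['fy']*q[1]/q[2]+c['cy']))(np.linalg.inv(W)[:3]@np.r_[P,1])
print('expected bar px',h([.436,.328,.1]),'mat',h([.432,.3355,.004]))
E
```

```text
{'fx': np.float64(426.1228), 'fy': np.float64(426.1228), 'cx': np.float64(311.2443), 'cy': np.float64(231.4553), 'tool_from_camera': array([[ 3.000e-04, -2.642e-01,  9.645e-01, -1.430e-01],
       [ 1.000e+00,  1.200e-03,  0.000e+00, -1.300e-03],
       [-1.100e-03,  9.645e-01,  2.642e-01, -6.640e-02],
       [ 0.000e+00,  0.000e+00,  0.000e+00,  1.000e+00]])}
yaw 103 turn [-0.009  -0.0003  0.0001] deg 1.6
yaw 283 turn [9.91e-01 2.00e-04 5.00e-04] deg 178.4
pos [0.433  0.3345 0.2068] shift [ 0.468 -0.07   0.017] tooly [-0.197  0.98  -0.   ] toolz [ 0.98   0.197 -0.001] q [ 0.531  0.25   1.604 -0.     1.289 -1.239] F [ 0.3  0.3 -0.5] w 0.0853 t 4.15
expected bar px (np.float64(301.93577445149657), np.float64(231.24191774549013)) mat (np.float64(314.34419254856067), np.float64(197.73181576175224))
```

View pics/w1.png

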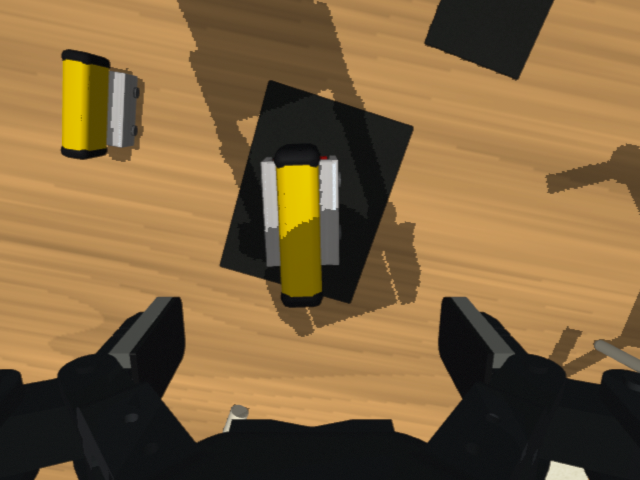

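The wrist view shows the bar from (297,148) to (302,300), centre about (300,226). That agrees with the prediction of (302,231) to within about 3 mm. Descending to grasp.

Call:
{"fn": "arm_command", "kwargs": {"series": "0 -0.075 0 -0.009 0 0 1;0.25 0 0 0 0 0 1;0.25 0 0 0 0 0 1;0.25 0 0 0 0 0 1;0.25 0 0 0 0 0 1;0.25 0 0 0 0 0 1;0.217 0 0 0 0 0 1;0 0 0 0 0 0 1;0 0 0 0 0 0 1"}}

```text
clock: 4.9
position: [0.4338, 0.3268, 0.0596]
ee_rot: [0.702, -0.077, 0.704, 0.076]
contact_force: [0.6, 0.4, 0.7]
width: 0.0854
```

Call:
{"fn": "arm_command", "kwargs": {"series": "0 0 0 0 0 0 -1;0 0 0 0 0 0 -1;0 0 0 0 0 0 -1;0 0 0 0 0 0 -1;0 0 0 0 0 0 -1;0 0 0 0 0 0 -1;0 0 0 0 0 0 -1;0 0 0 0 0 0 -1;0 0 0 0 0 0 -1;0 0 0 0 0 0 -1;0 0 0 0 0 0 -1;0 0 0 0 0 0 -1", "squeeze": 100}}

```text
clock: 5.9
position: [0.4354, 0.3278, 0.0617]
ee_rot: [0.704, -0.076, 0.702, 0.077]
contact_force: [-0.0, -0.0, 6.2]
width: 0.0249
```

Call:
{"fn": "arm_command", "kwargs": {"series": "-0.1 0 0 0 0 0 -1;-0.2 0 0 0 0 0 -1;-0.25 0 0 0 0 0 -1;-0.25 0 0 0 0 0 -1;-0.25 0 0 0 0 0 -1;-0.25 0 0 0 0 0 -1;0 0 0 0.03 0 0 -1;0 0 0 0.03 0 0 -1;0 0 0 0.03 0 0 -1;0 0 0 0.03 0 0 -1;0 0 0 0.03 0 0 -1;0 0 0 0.03 0 0 -1"}}

```text
clock: 6.9
position: [0.4338, 0.3268, 0.1901]
ee_rot: [0.696, 0.124, 0.697, -0.125]
contact_force: [-0.3, -0.3, -3.3]
width: 0.0248
```

Call:
{"fn": "arm_command", "kwargs": {"series": "0 0 0 0.03 0 0 -1;0 0 0 0.03 0 0 -1;0 0 0 0.03 0 0 -1;0 0 0 0.03 0 0 -1;0 0 0 0.03 0 0 -1;0 0 0 0.03 0 0 -1;0 0 0 0.03 0 0 -1;0 0 0 0.03 0 0 -1;0 0 0 0.03 0 0 -1;0 0 0 0.03 0 0 -1;0 0 0 0.03 0 0 -1;0 0 0 0.03 0 0 -1"}}

```text
clock: 7.9
position: [0.4339, 0.3268, 0.1901]
ee_rot: [0.521, 0.477, 0.521, -0.479]
contact_force: [0.1, -0.2, -3.1]
width: 0.0252
```

```bash
python3 - <<'E'
from h import *
delta([.487,-.013,.18],5.8)
s=get_image('side')[...,::-1];w=get_image('wrist')[...,::-1]
cv2.imwrite('pics/s2.png',np.hstack([cv2.resize(s[100:400,150:400],(500,600)),cv2.resize(w,(300,225)).copy() if 0 else cv2.copyMakeBorder(cv2.resize(w,(300,225)),0,375,0,0,0)]))
E
```

```text
yaw 5.8 turn [-0.0046  0.0003  0.0006] deg 0.8
yaw 185.8 turn [ 9.954e-01  1.000e-03 -5.000e-04] deg 179.2
pos [0.4339 0.3268 0.1901] shift [0.104 0.235 3.432] tooly [ 0.996  0.087 -0.002] toolz [ 0.087 -0.996  0.001] q [ 0.518  0.256  1.639 -0.     1.249  0.431] F [ 0.1 -0.2 -3.1] w 0.0252 t 7.9
```

View pics/s2.png

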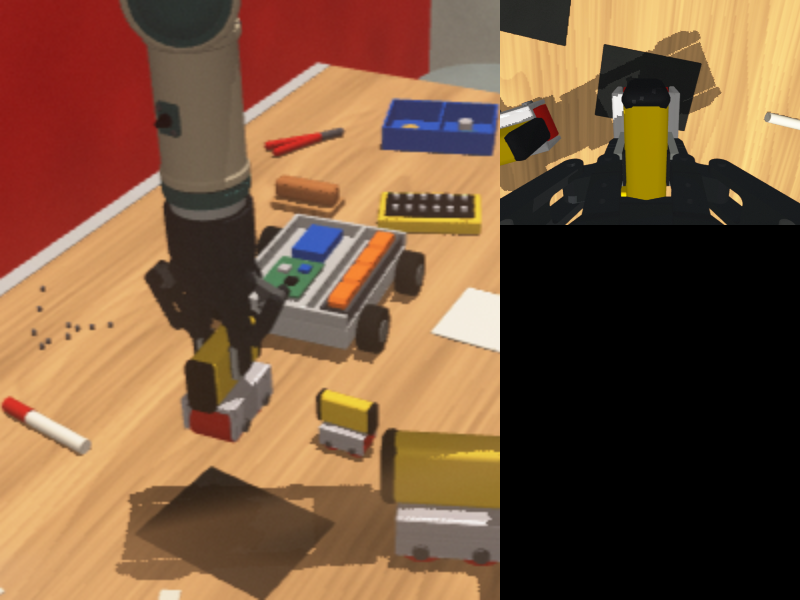

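The roller is held level, clear of the mat (side crop, around (225,390)). Moving it above the near end of the trim.

Call:
{"fn": "arm_command", "kwargs": {"series": "0 0.024 0.2 -0.005 0 0 -1;0 0.024 0.35 0 0 0 -1;0 0.024 0.36 0 0 0 -1;0 0.024 0.36 0 0 0 -1;0 0.024 0.36 0 0 0 -1;0 0.024 0.36 0 0 0 -1;0 0.024 0.36 0 0 0 -1;0 0.024 0.36 0 0 0 -1;0 0.024 0.36 0 0 0 -1;0.1 0.024 0.36 0 0 0 -1;0 0 0 0 0 0 -1"}}

```text
clock: 8.92
position: [0.4954, -0.0176, 0.1795]
ee_rot: [0.527, 0.472, 0.524, -0.475]
contact_force: [-0.3, 0.3, -3.6]
width: 0.0249
```

```bash
python3 - <<'E'
from h import *
delta([.487,-.013,.14],5.8)
s=get_image('side')[...,::-1];w=get_image('top')[...,::-1]
cv2.imwrite('pics/s3.png',np.hstack([cv2.resize(s[150:300,220:380],(480,450)),cv2.resize(w[160:310,280:386],(318,450))]))
E
```

```text
yaw 5.8 turn [0.0011 0.0016 0.0004] deg 0.4
yaw 185.8 turn [-9.989e-01 -7.000e-04  2.500e-03] deg 179.8
pos [ 0.4954 -0.0176  0.1795] shift [ 0.395 -0.079 -0.057] tooly [ 0.995  0.105 -0.001] toolz [ 0.105 -0.995  0.005] q [-0.172  0.194  1.752 -0.006  1.195 -0.275] F [-0.3  0.3 -3.6] w 0.0249 t 8.9167
```

View pics/s3.png

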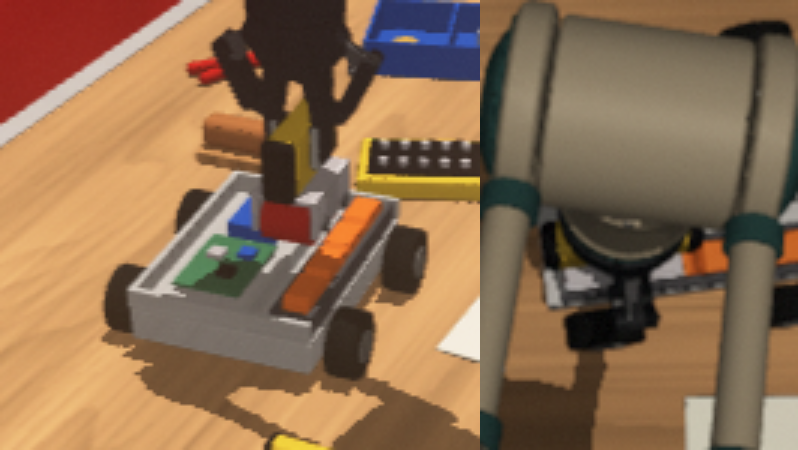

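The roller is over the rover, about 9 mm too far in x as the numbers say. I correct that and come down to just above contact.

Call:
{"fn": "arm_command", "kwargs": {"series": "0.1 -0.078 -0.057 0.001 0.0016 0 -1;0.15 0 0 0 0 0 -1;0.14 0 0 0 0 0 -1;0 0 0 0 0 0 -1;0 0 0 0 0 0 -1"}}

```text
clock: 9.43
position: [0.4856, -0.0049, 0.1413]
ee_rot: [0.524, 0.474, 0.528, -0.472]
contact_force: [0.2, 0.5, -3.7]
width: 0.0251
```

```bash
python3 - <<'E'
from h import *
delta([.487,-.013,.14],5.8)
s=get_image('side')[...,::-1]
cv2.imwrite('pics/s4.png',cv2.resize(s[180:280,240:380],None,fx=5,fy=5,interpolation=2))
E
```

```text
yaw 5.8 turn [ 0.0016 -0.0019  0.0006] deg 0.5
yaw 185.8 turn [-0.9984 -0.001  -0.0029] deg 179.7
pos [ 0.4856 -0.0049  0.1413] shift [0.013 0.005 0.082] tooly [ 0.994  0.106 -0.002] toolz [ 0.106 -0.994 -0.006] q [-0.157  0.216  1.83   0.006  1.1   -0.266] F [ 0.2  0.5 -3.7] w 0.0251 t 9.4333
```

View pics/s4.png

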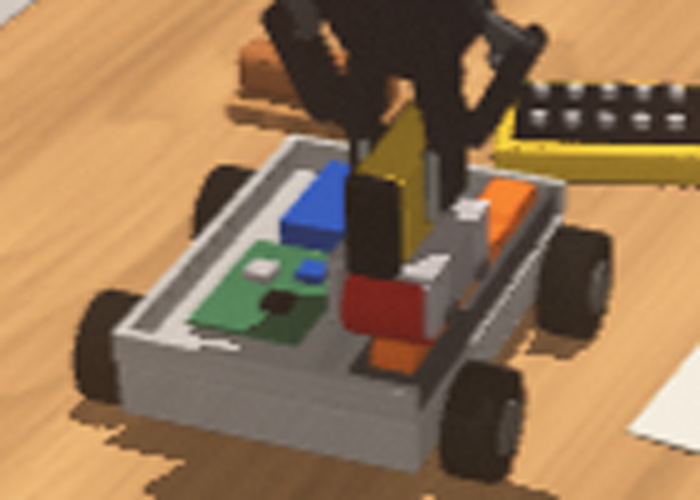

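```bash
python3 - <<'E'
from h import *
p,r,s=pose();im=get_image('side')[...,::-1].copy()
m=blob(im,(0,120,50),(6,255,255),(295,225,340,255));x,y,w,h=cv2.boundingRect(m);print('red box',x,y,x+w,y+h)
M=r.as_matrix();c=p+np.array([0,0,-.0397])-M[:,2]*.0390  # front-most line of the +y wheel at axle height
print('pred L,R at axle',proj('side',[c+M[:,1]*.02,c-M[:,1]*.02]))
row=m[int(proj('side',c)[0,1])];print('red cols at that row',np.flatnonzero(row)[[0,-1]])
t=blob(im,(5,150,120),(17,255,255),(310,205,350,260));cs,_=cv2.findContours(t,0,1)
for q in cs:
  if cv2.contourArea(q)>15:print('orange',cv2.boundingRect(q))
tc=np.array([.493,-.0725]);u=np.array([-.101,.995]);n=np.array([.995,.101])
P=[np.r_[tc+u*a+n*b,z] for a,b,z in[(.0895,.011,.073),(.0895,-.011,.073),(-.0895,.011,.076),(-.0895,-.011,.076)]]
print('trim corners pred',proj('side',P).round(1))
s0=cv2.imread('pics/side0.png');t=blob(s0,(5,150,120),(17,255,255),(305,205,360,270))
q=np.vstack(cv2.findContours(t,0,1)[0]).reshape(-1,2);print(cv2.boxPoints(cv2.minAreaRect(q)).round(1),cv2.boundingRect(t))
E
```

```text
red box 308 234 326 249
pred L,R at axle [[306.29113366 241.66592081]
 [322.16305679 244.71908124]]
red cols at that row [308 323]
orange (314, 247, 12, 8)
orange (337, 215, 10, 17)
trim corners pred [[313.  249.3]
 [321.5 251. ]
 [338.7 214.1]
 [346.5 215.5]]
[[312.4 251. ]
 [338.  211. ]
 [347.8 217.2]
 [322.2 257.2]] (314, 211, 33, 44)
```

Predicted wheel and trim positions agree with the image within about 1 px (2.5 mm), so alignment is fine. Pressing down in small steps.

Call:
{"fn": "arm_command", "kwargs": {"series": "0 0.005 0.1 0.001 0 0 -1;0.04 0 0 0 0 0 -1;0.04 0 0 0 0 0 -1;0.03 0 0 0 0 0 -1;0 0 0 0 0 0 -1;0 0 0 0 0 0 -1", "squeeze": 120}}

```text
clock: 10.03
position: [0.4885, -0.0163, 0.1308]
ee_rot: [0.524, 0.476, 0.525, -0.473]
contact_force: [0.2, -0.5, 0.3]
width: 0.0251
```

Call:
{"fn": "arm_command", "kwargs": {"series": "0.03 0 0 0 0 0 -1;0.03 0 0 0 0 0 -1;0 0 0 0 0 0 -1;0 0 0 0 0 0 -1"}}

```text
clock: 10.37
position: [0.4887, -0.0163, 0.1275]
ee_rot: [0.524, 0.476, 0.525, -0.473]
contact_force: [-3.6, 0.2, 18.1]
width: 0.0249
```

Call:
{"fn": "arm_command", "kwargs": {"series": "0.03 0 0 0 0 0 -1;0 0 0 0 0 0 -1;0 0 0 0 0 0 -1;0 0 0.08 0 0 0 -1;0 0 0.08 0 0 0 -1;0 0 0.08 0 0 0 -1;0 0 0.08 0 0 0 -1;0 0 0 0 0 0 -1"}}

```text
clock: 11.03
position: [0.4923, -0.0494, 0.1266]
ee_rot: [0.525, 0.476, 0.524, -0.473]
contact_force: [-8.4, -0.9, 32.5]
width: 0.0245
```

```bash
python3 - <<'E'
from h import *
delta([.499,-.133,.124],5.8)
E
```

```text
yaw 5.8 turn [-0.0002 -0.0006 -0.0013] deg 0.3
yaw 185.8 turn [ 9.998e-01 -2.000e-03  9.000e-04] deg 180.0
pos [ 0.4923 -0.0494  0.1266] shift [ 0.025 -0.018  0.839] tooly [0.995 0.1   0.004] toolz [ 0.1   -0.995 -0.002] q [-0.243  0.24   1.838  0.004  1.061 -0.345] F [-8.4 -0.9 32.5] w 0.0245 t 11.0333
```

Call:
{"fn": "arm_command", "kwargs": {"series": "0.005 -0.01 0.085 0 0 0 -1;0 -0.01 0.085 0 0 0 -1;0 -0.005 0.085 0 0 0 -1;0 0 0.085 0 0 0 -1;0 0 0.085 0 0 0 -1;0 0 0.085 0 0 0 -1;0 0 0.085 0 0 0 -1;0 0 0.085 0 0 0 -1;0 0 0.085 0 0 0 -1;0 0 0.085 0 0 0 -1;0 0 0 0 0 0 -1;0 0 0 0 0 0 -1"}}

```text
clock: 12.03
position: [0.5011, -0.1371, 0.1267]
ee_rot: [0.528, 0.475, 0.521, -0.473]
contact_force: [-3.7, -4.7, 29.0]
width: 0.0248
```

The force held at about 30 N throughout. I roll back over the whole length for a second pass.

Call:
{"fn": "arm_command", "kwargs": {"series": "0 0 -0.1 0 0 0 -1;0 0 -0.105 0 0 0 -1;0 0 -0.105 0 0 0 -1;0 0 -0.105 0 0 0 -1;0 0 -0.105 0 0 0 -1;0 0 -0.105 0 0 0 -1;0 0 -0.105 0 0 0 -1;0 0 -0.105 0 0 0 -1;0 0 -0.105 0 0 0 -1;0 0 -0.105 0 0 0 -1;0 0 -0.105 0 0 0 -1;0 0 -0.105 0 0 0 -1"}}

```text
clock: 13.03
position: [0.488, -0.0094, 0.1272]
ee_rot: [0.527, 0.476, 0.522, -0.472]
contact_force: [-4.8, -2.2, 26.2]
width: 0.0245
```

Call:
{"fn": "arm_command", "kwargs": {"series": "0 0 0 0 0 0 -1;-0.1 0 0 0 0 0 -1;-0.2 0 0 0 0 0 -1;-0.25 0 0 0 0 0 -1;-0.15 0 0 0 0 0 -1;0 0 -0.2 0 0 0 -1;0 0 -0.35 0 0 0 -1;0 0 -0.35 0 0 0 -1;0 0 -0.35 0 0 0 -1;0 0 -0.35 0 0 0 -1;0 0 -0.3 0 0 0 -1;0 0 0 0 0 0 -1"}}

```text
clock: 14.03
position: [0.4642, 0.1863, 0.1914]
ee_rot: [0.523, 0.475, 0.528, -0.471]
contact_force: [0.0, 0.3, -3.5]
width: 0.0247
```

```bash
python3 - <<'E'
from h import *
delta([.433,.333,.15],83.7)
t=get_image('top')[...,::-1];s=get_image('side')[...,::-1]
cv2.imwrite('pics/s5.png',np.hstack([cv2.resize(s[190:280,240:380],(467,300),interpolation=2),cv2.resize(t[170:270,285:405],(330,300),interpolation=2)]))
print(rect('top',blob(t,(5,150,120),(17,255,255),(295,225,405,265)),.07))
E
```

```text
yaw 83.7 turn [-0.4316 -0.0029 -0.0018] deg 77.7
yaw 263.7 turn [ 0.5684 -0.0019  0.003 ] deg 102.3
pos [0.4642 0.1863 0.1914] shift [ 0.429 -0.156 -1.488] tooly [ 0.994  0.105 -0.001] toolz [ 0.105 -0.994 -0.01 ] q [0.235 0.19  1.726 0.01  1.226 0.127] F [ 0.   0.3 -3.5] w 0.0247 t 14.0333
[493.1 -72.6 176.9  22.9 -84.2]
```

View pics/s5.png

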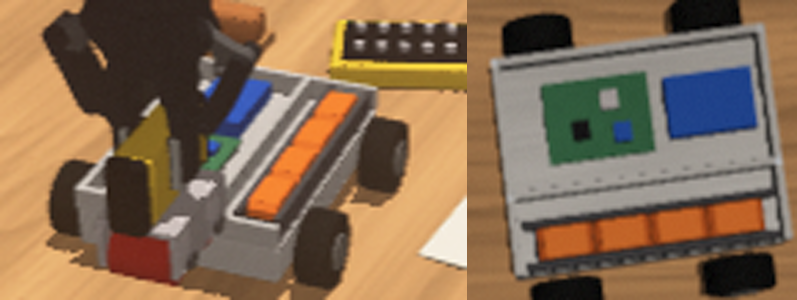

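Links look flush and even in both views. Placing: shift to the mat, then turn. I also compare the trim's height in the side view before and after.

```bash
python3 - <<'E'
from h import *
n=get_image('side')[...,::-1].copy();a=cv2.imread('pics/side0.png')
A,B=[blob(i,(5,150,120),(17,255,255),(310,205,360,270)) for i in(a,n)]
for k in range(4):   # link tops: orange centroid per link at proud vs home prediction
  tc=np.array([.493,-.0725])+np.array([-.101,.995])*(-.0675+.045*k)
  x=int(proj('side',np.r_[tc,.073])[0,0])
  f=lambda M:np.flatnonzero(M[:,x])[0]
  print(k+1,'col',x,'top edge rows before/after',f(A),f(B),'6mm=',np.round(np.diff(proj('side',[np.r_[tc,.076],np.r_[tc,.070]])[:,1]),1))
E
```

```text
1 col 339 top edge rows before/after 215 217 6mm= [2.]
2 col 333 top edge rows before/after 223 225 6mm= [2.]
3 col 327 top edge rows before/after 232 233 6mm= [2.1]
4 col 320 top edge rows before/after 241 242 6mm= [2.1]
```

Call:
{"fn": "arm_command", "kwargs": {"series": "0 -0.02 -0.2 0 0 0 -1;0 -0.02 -0.25 0 0 0 -1;0 -0.02 -0.25 0 0 0 -1;0 -0.02 -0.25 0 0 0 -1;0 -0.02 -0.25 0 0 0 -1;0 -0.05 -0.25 0 0 0 -1;0 0 0 0 0 0 -1;0 0 0 -0.036 0 0 -1;0 0 0 -0.036 0 0 -1;0 0 0 -0.036 0 0 -1;0 0 0 -0.036 0 0 -1;0 0 0 -0.036 0 0 -1"}}

```text
clock: 15.18
position: [0.4366, 0.3218, 0.1923]
ee_rot: [0.636, 0.309, 0.638, -0.307]
contact_force: [0.1, -0.5, -3.5]
width: 0.0245
```

Call:
{"fn": "arm_command", "kwargs": {"series": "0 0 0 -0.036 0 0 -1;0 0 0 -0.036 0 0 -1;0 0 0 -0.036 0 0 -1;0 0 0 -0.036 0 0 -1;0 0 0 -0.036 0 0 -1;0 0 0 -0.036 0 0 -1;0 0 0 -0.036 0 0 -1;0 0 0 0 0 0 -1"}}

```text
clock: 15.85
position: [0.4366, 0.3219, 0.1923]
ee_rot: [0.705, 0.041, 0.706, -0.039]
contact_force: [0.4, -1.9, -3.8]
width: 0.0248
```

```bash
python3 - <<'E'
from h import *
delta([.433,.335,.065],83.7)
E
```

```text
yaw 83.7 turn [-0.001  -0.0005 -0.0012] deg 0.3
yaw 263.7 turn [ 9.99e-01 -1.80e-03  8.00e-04] deg 179.8
pos [0.4366 0.3219 0.1923] shift [ 1.274  0.122 -0.049] tooly [0.113 0.994 0.004] toolz [ 0.994 -0.113 -0.002] q [ 0.504  0.252  1.639  0.004  1.25  -0.955] F [ 0.4 -1.9 -3.8] w 0.0248 t 15.85
```

Call:
{"fn": "arm_command", "kwargs": {"series": "0.1 0.12 -0.04 0 0 0 -1;0.25 0 0 0 0 0 -1;0.3 0 0 0 0 0 -1;0.3 0 0 0 0 0 -1;0.2 0 0 0 0 0 -1;0.1 0 0 0 0 0 -1;0.02 0 0 0 0 0 -1;0 0 0 0 0 0 -1"}}

```text
clock: 16.52
position: [0.4336, 0.3367, 0.0654]
ee_rot: [0.705, 0.042, 0.706, -0.039]
contact_force: [-0.3, 0.1, -2.9]
width: 0.0249
```

Call:
{"fn": "arm_command", "kwargs": {"series": "0.02 0 0 0 0 0 -1;0 0 0 0 0 0 -1;0 0 0 0 0 0 -1"}}

```text
clock: 16.77
position: [0.4343, 0.3372, 0.065]
ee_rot: [0.706, 0.042, 0.705, -0.038]
contact_force: [-0.6, -0.4, -4.1]
width: 0.0248
```

Call:
{"fn": "arm_command", "kwargs": {"series": "0.02 0 0 0 0 0 -1;0 0 0 0 0 0 -1;0 0 0 0 0 0 -1"}}

```text
clock: 17.02
position: [0.4335, 0.3367, 0.0621]
ee_rot: [0.706, 0.042, 0.706, -0.038]
contact_force: [0.3, -0.6, -3.2]
width: 0.0247
```

Call:
{"fn": "arm_command", "kwargs": {"series": "0.015 0 0 0 0 0 -1;0 0 0 0 0 0 -1;0 0 0 0 0 0 -1"}}

```text
clock: 17.27
position: [0.4344, 0.3368, 0.0617]
ee_rot: [0.707, 0.042, 0.705, -0.038]
contact_force: [-0.4, -1.5, 5.9]
width: 0.0247
```

Call:
{"fn": "arm_command", "kwargs": {"series": "0.015 0 0 0 0 0 -1;0 0 0 0 0 0 -1;0 0 0 0 0 0 -1"}}

```text
clock: 17.52
position: [0.4353, 0.3367, 0.0616]
ee_rot: [0.707, 0.042, 0.705, -0.038]
contact_force: [-0.3, -3.9, 14.2]
width: 0.0248
```

Contact is at the same TCP height (0.0617) as at the pickup, so nothing slipped in the grip. During rolling the wheels' bottoms were therefore at about 69.3 mm, which means the links are home. Releasing.

Call:
{"fn": "arm_command", "kwargs": {"series": "-0.02 0 0 0 0 0 -1;0 0 0 0 0 0 -1;0 0 0 0 0 0 1;0 0 0 0 0 0 1;0 0 0 0 0 0 1;0 0 0 0 0 0 1;0 0 0 0 0 0 1;0 0 0 0 0 0 1;0 0 0 0 0 0 1;0 0 0 0 0 0 1;0 0 0 0 0 0 1;0 0 0 0 0 0 1"}}

```text
clock: 18.52
position: [0.4334, 0.3367, 0.0608]
ee_rot: [0.706, 0.042, 0.706, -0.038]
contact_force: [0.6, -0.1, 0.0]
width: 0.0855
```

Call:
{"fn": "arm_command", "kwargs": {"series": "-0.1 0 0 0 0 0 1;-0.2 0 0 0 0 0 1;-0.25 0 0 0 0 0 1;-0.25 0 0 0 0 0 1;-0.25 0 0 0 0 0 1;-0.25 0 0 0 0 0 1;-0.2 0 0 0 0 0 1;0 0 0 0 0 0 1;0 0 -0.3 0 0 0 1;0 0 -0.3 0 0 0 1;0 0 -0.3 0 0 0 1;0 0 0 0 0 0 1"}}

```text
clock: 19.52
position: [0.3381, 0.3452, 0.2106]
ee_rot: [0.704, 0.04, 0.708, -0.038]
contact_force: [0.5, -0.5, -0.2]
width: 0.0856
```

```bash
python3 - <<'E'
from h import *
t=get_image('top')[...,::-1].copy();s=get_image('side')[...,::-1]
delta([.433,.335,.2],83.7)
print('bar',rect('top',blob(t,(20,120,90),(35,255,255),(145,245,200,310)),.1))
print('mat0 432 335.5')
cv2.imwrite('pics/f.png',np.hstack([cv2.resize(s,(400,300)),cv2.resize(t,(400,300))]))
E
```

```text
yaw 83.7 turn [-0.0004 -0.0002 -0.0016] deg 0.3
yaw 263.7 turn [ 9.996e-01 -2.400e-03  2.000e-04] deg 179.9
pos [0.3432 0.346  0.2111] shift [ 0.11  -0.01   0.905] tooly [0.111 0.994 0.005] toolz [ 0.994 -0.111 -0.   ] q [ 0.644  0.155  1.719  0.004  1.265 -0.817] F [ 0.3 -0.2  0. ] w 0.0855 t 19.6167
bar [454.5 334.7  43.2  24.6  -5.8]
mat0 432 335.5
```

View pics/f.png

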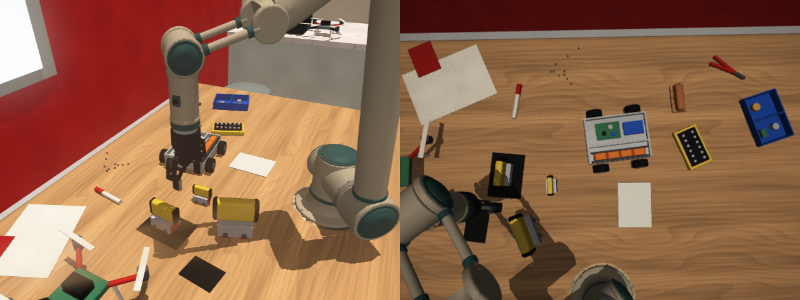

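The final view shows the roller upright on the mat at about (163,213) in the left half. In the top view half its bar is hidden by the arm and its shadow, but the visible far end at x≈476 mm fits a bar centre of about 434 mm. Bystanders look unmoved.

```bash
python3 -c "
from rig import ticket;print(ticket.sign_off())"
```

```text
the job is handed in; nothing more can be done
None
```

I rolled the medium roller along the orange trim from end to end and back at about 30 N. I then stood it back on the larger black mat, let go, moved clear and handed in at about 19.6 s. The sign-off gives no verdict.

**Trim:** I judge all four links home from the roller height. The wheels' bottoms ran at about 69–69.5 mm along the whole trim, against 70 mm for fully home. The roller did not slip in the grip, because it touched the mat at the same tool height (61.7 mm) before and after.

**Weaker check on the trim:** in the side view, links 1 and 2 dropped the expected 2 px. Links 3 and 4 dropped only 1 px, which is within pixel rounding, so that view alone does not prove those two.

**Roller:** it stands upright, and I released it about 2 mm from the mat's measured centre. In the last top picture the arm and its shadow hide part of the bar, so that check was only partial; the visible end agrees with the released position.

**Everything else:** the bit case, sanding block and marker look unmoved by eye; I did not measure them. The gripper read about zero force at the end.

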